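# Seat the camera lens in its sprung three-point holder

### The arm

A 6-joint arm with a two-finger parallel gripper is mounted at the origin on the work surface. World frame = base frame: x ahead of the robot, y to its left, z up, the work surface at z = 0. Lengths are in m, angles in rad, forces in N, time in s.
With the tool pointing down it reaches from about 0.4 to 0.825 m from the base axis. Payload 7 kg.
Tool frame: the origin (TCP) lies on the centre line of the jaws, within the pads' length; the fingertips stand 8 mm ahead of it and the grasp point (between the pads) lies 11 mm behind it; z points along the fingers, y is the line along which they close (so a half turn about z gives the same grasp; the last joint's range is limited). The gripper opens to 85 mm and grips with 20 to 120 N. Pads are 22 mm wide; open, the fingers measure 114 mm over their backs; the gripper's body (76 mm by 85 mm) begins 54 mm behind the grasp point. The pads swing forward as they close: fully open they stand 13 mm farther back than shut.
Start: joints at [-1.029, 0.359, 0.012, 0, -1.224, -0.288], TCP at [0.169, -0.653, 0.239] pointing down, gripper open.
Joint ranges: [-3.07, 3.07], [-1.43, 2.12], [-1.02, 1.25], [-3.03, 1.67], [-3.05, -0], [-3.03, 3.03]. Speed limits (rad/s): [2.39, 2.39, 3.01, 3.14, 3.14, 3.14].

### API

Orientations are given as a unit quaternion [x, y, z, w].
In Python, from rig import r gives the robot as it stands.
- The arm moves only by the shell command python3 -m inch 'ROWS' [FORCE]. ROWS is JSON, a list of rows, each a list of 7 numbers: the shift along the world's x, y, z scaled (see below), then the turn, a rotation vector about the world's x, y, z scaled (see below), then the closure, from 0 (fully open) to 1 (shut). A call has 1 to 12 rows; each row is the pose to reach, as a shift and turn from the pose commanded when the call began; what a row does not reach only later rows make up. The controller multiplies each number of a shift by 0.5 m and each number of a turn by 0.5 rad. A row lasts 1/12 s, in which the tool goes at most 41.7 mm and 7.16 degrees, less where a joint would pass 70% of its speed; a pose out of reach is approached as far as the arm can. A call with a number of a shift or a turn outside -1 to 1 is refused whole. A call with a gripper value outside its range is refused whole. The fingers move at their own pace and stop on an object; FORCE is the grip in N (left out, the last holds). Time passes only in rows, so rows that repeat a pose let the fingers close. It gives the time, the measured TCP pose, the force, the opening and the grip force at its end, in the units of the state.
- r.sense(): the state, without advancing time (a new reading comes with each control period).
- r.camera(name): name is "side" or "top" or "wrist"; returns a dict with "color" (480x640x3 uint8, blue, green, red), "K" (3x3 intrinsics, pixels), "xyz" and "rotation" of the camera in the world. Camera axes: x right, y down, z forward; pixel columns grow to the right and rows downward; lengths in m; the calibration is good to about 2 mm. A picture is of the moment at which its call begins. There is no depth.
- r.close_job(): hands the job in; it is judged then, once.
Trained networks look in the newest picture that a camera, given by its name, has taken for a name from the list of things; names that differ only in an ending like _2 or _b are one class to them, and where a whole thing is asked for, a point or a joint stands for the part that bears it (a point fixed in the world has none). Each returns a list of dicts, best first, with "confidence" (0 to 1); they miss things now and then, are a little off and sometimes report something else, mostly with a low value. They report only what shows in the picture. A call takes as long as a camera call. They do not tell look-alikes from the thing itself.
- r.spot_in(camera, thing): "extent" ([centre column, centre row, width, height] in pixels, round what is visible of it).
- r.masks_of(camera, thing): "pixels" (480x640 bool, what is visible of it) and "extent" ([centre column, centre row, width, height] in pixels, round what is visible of it).
The state is a dict: "time": time; "qpos": joint angles; "dq": joint speeds; "joint_torque": joint torques, N m; "ee_pos": TCP position; "orientation": TCP orientation; "wrist_force": force on the tool from outside, world axes, zero at the start; "torque": the same for the moment, N m; "opening": finger opening in m; "gripper_force": force on a finger pad.
Only numpy, scipy, OpenCV 4.12 (cv2) and the standard library are available. Lean on these libraries where they do the work, as an engineer would, in place of code of your own. Each camera call takes 0.05 s, during which the arm holds its last target. There are 200 camera calls.

### The job

Take the camera lens off the black mat and seat it in the lens holder: push the red sprung plunger back with the rim of its flange, set the flange flat on the three brass pads, and let it back under the lips of the two steel stops until the plunger, both stops and all three pads bear and it cannot rock; then let go. Be gentle: do not drive the plunger to the end of its travel, do not force the lens against the holder, and leave the screw bin, lens cap and screwdriver alone.

Things in the scene. Friction and masses are not known exactly. Their poses are not given: they have to be found in the camera images.
- lens: Camera lens of about 340 g standing upright (loose): flat aluminium flange disc, diameter 64 mm, 8 mm thick, at the bottom; black cylindrical barrel, diameter 36 mm, from 8 to 68 mm above the underside, with a thin orange ring near its foot and glass on top. Grip it by the barrel. Origin: centre of the underside of the flange; z up along the barrel. Round, so its yaw does not matter.
- mat: Black mat on which the lens stands, 130 x 130 mm, 8 mm thick, fixed. Origin: centre of its underside.
- mount: Base plate of the lens holder, aluminium, 200 (x) x 116 (y) x 18 mm, fixed. Origin: centre of its underside, z up. It carries the grey head with pads, stops and plunger, see the next entries; pads, stops and plunger are polished and slippery. Over 12 N on the plunger, or over 35 N in all between lens and any of the holder, is rough handling.
- head_nominal (a point): Centre of the plate's top face, axes as the plate's. The head is fixed, turned like the plate, but re-adjusted each time and its place is NOT measured: its centre is really anywhere from -22 to +22 mm along x from here (y exact), and 0 to 8 mm higher than its lowest setting. The three points below, too, are on the plate: they show the head centred and lowest, not as it really is.
- pads_nominal (a point): Nominal head centre at the height of the pads' tops, 14 mm above the plate's top. Three brass pads, 9 mm square, 25 mm from the head centre, in directions 0, 120 and 240 degrees from +x, around a black aperture. The 8 mm flange lies on them, its axis on the head centre when seated.
- stops_nominal (a point): Nominal, level with the lips' top, 28.5 mm above the plate's top, 32 mm to -x of the head centre. Two steel stops, in directions 130 and 230 degrees from +x: upright faces 32 mm from the head centre; each has a lip overhanging 3.5 mm inward, 4 mm thick, underside 2.5 mm above the seated flange. To pass the lips, lower the lens 6 to 9.5 mm (best 7.5) off the head centre to +x.
- plunger_nominal (a point): Nominal top middle of the red plunger's face at rest, 28 mm to +x of the head centre, 43 mm above the plate's top. Upright flat face, 24 mm wide, 33.5 mm high, facing -x; slides to +x, travel 14 mm; spring 2.5 N preload plus 0.35 N per mm, returns by itself. Seated flange: in by 4 mm, about 4 N. End of travel: 10 mm off centre. Housing behind: 21 mm beyond the rest face, 7 mm lower.
- bin: Blue screw bin, 85 x 120 x 50 mm, loose; leave it alone. Origin: centre of its underside.
- cap: Black lens cap, disc of diameter 42 mm, 12 mm thick, loose; leave it alone. Origin: centre of its underside.
- driver: Screwdriver with yellow handle, 150 mm long, lying along its x axis, loose; leave it alone.
Things that resemble listed ones, but are neither listed nor needed, are in the scene too. Of the things that look like the lens, the middle-sized one is meant.

How it is judged:
On the way, in this order (a step that is already met when the one before it is completed fails the run):
1. off the mat, the flange pushes the plunger back (contact force between lens and plunger above 4.6 N and distance of lens from where it was at the start of the episode above 0.05 m), for 0.1 s.
2. the flange lies on the pads with plunger and both stops bearing (contact force between lens and stop0 above 0.5 N and contact force between lens and stop1 above 0.5 N and contact force between lens and plunger above 1 N and contact force between lens and pad0 above 0.05 N and contact force between lens and pad1 above 0.05 N and contact force between lens and pad2 above 0.05 N and angle between lens's own z axis and vertical below 0.025 rad), for 0.2 s.
At the end, for the whole second after the job is handed in: The lens stands in the holder, tilted less than 1.4 degrees, resting on all three pads (over 0.05 N each), with both stops (over 0.5 N each) and the plunger (over 1 N) bearing on it, at rest and released (all of step 2 and contact force between lens and the fingers below 0.05 N and linear speed of lens below 0.01 m/s); the robot touches nothing.
It fails at once if plunger driven to its end: more than 12 N between lens and plunger (contact force between lens and plunger above 12 N).
It fails at once if lens forced against the holder: more than 35 N in all (contact force between lens and head above 35 N).
It fails at once if the bin moved more than 20 mm (distance of bin from where it was at the start of the episode above 0.02 m).
It fails at once if the lens cap moved more than 20 mm (distance of cap from where it was at the start of the episode above 0.02 m).
It fails at once if the screwdriver moved more than 20 mm (distance of driver from where it was at the start of the episode above 0.02 m).
It also fails if it takes over 64 s, if anything falls off the work surface, if the arm or the gripper's body presses on something with over 40 N, if the wrist force passes 120 N, or if a joint passes its speed limit or range.

## Working session

There is one attempt and no reset: what is moved stays moved. The work goes in short steps, Python scripts to look and compute and a shell command to move; the robot and the scene stay as the last step left them, time stands still between calls to the robot, and variables do not carry over. Pictures are saved under pics/ and viewed, at most 10 in all, crops included, and the job is handed in when it is done.

```bash
ls; mkdir -p pics
cat > h.py <<'E'
from rig import r
import numpy as np, cv2
def ray(c,px):
    d=np.linalg.inv(c["K"])@np.array([px[0],px[1],1.]); return np.array(c["xyz"]),np.array(c["rotation"])@d
def at_z(c,px,z):
    o,d=ray(c,px); return o+d*(z-o[2])/d[2]
def proj(c,p):
    q=np.array(c["rotation"]).T@(np.array(p)-c["xyz"]); q=c["K"]@q; return q[:2]/q[2]
E
python3 - <<'E'
from h import *
print(r.sense())
for n in("top","side"):
    c=r.camera(n); cv2.imwrite(f"pics/{n}0.png",c["color"]); print(n,c["xyz"],np.round(c["rotation"],3).tolist(),c["K"][0][0])
    for t in("lens","mat","mount","bin","cap","driver"):
        print(t,[(np.round(d["extent"]).tolist(),round(d["confidence"],2)) for d in r.spot_in(n,t)][:5])
E
```

```text
pics
{'time': 0.0, 'qpos': array([-1.02889686e+00,  3.59419672e-01,  1.10286976e-02, -3.11794406e-04,
       -1.22408483e+00, -2.88059956e-01]), 'dq': array([ 0.0003563 , -0.00026494, -0.00104806,  0.00036302,  0.00117339,
       -0.00046797]), 'joint_torque': array([ 1.73036959e-03, -5.83326316e+01,  2.93419540e+01,  6.93618715e+00,
       -5.66556235e-03,  1.24916431e-05]), 'ee_pos': array([ 0.1693238 , -0.65292958,  0.23833625]), 'orientation': array([-1.26526562e-01,  9.91962853e-01,  8.27561330e-04, -2.04423538e-04]), 'wrist_force': array([0.9021813 , 0.50891813, 1.14521524]), 'torque': array([-0.03859172,  0.02034765, -0.01389573]), 'gripper_force': 0.0, 'opening': 0.08526580903633792}
top [ 0.4822691  -0.00676332  0.86543451] [-0.705, 0.709, -0.024, 0.025] 511.07432863752456
lens [([408.0, 174.0, 30.0, 30.0], 0.97), ([470.0, 165.0, 62.0, 53.0], 0.62), ([213.0, 249.0, 98.0, 134.0], 0.55)]
mat [([449.0, 254.0, 84.0, 86.0], 0.87)]
mount [([213.0, 249.0, 95.0, 133.0], 0.93)]
bin [([323.0, 123.0, 74.0, 59.0], 0.56)]
cap [([325.0, 229.0, 28.0, 23.0], 0.59)]
driver [([315.0, 328.0, 27.0, 87.0], 0.87)]
side [ 0.47724659 -0.6842063   0.44918626] [0.864, -0.061, 0.022, -0.499] 525.7853912560707
lens [([404.0, 314.0, 34.0, 45.0], 0.79), ([312.0, 347.0, 55.0, 74.0], 0.75), ([438.0, 352.0, 84.0, 103.0], 0.64)]
mat [([313.0, 373.0, 133.0, 97.0], 0.65)]
mount [([290.0, 215.0, 120.0, 40.0], 0.86)]
bin [([434.0, 250.0, 78.0, 72.0], 0.93)]
cap [([324.0, 267.0, 23.0, 19.0], 0.92)]
driver [([215.0, 269.0, 101.0, 20.0], 0.74)]
```

View pics/top0.png

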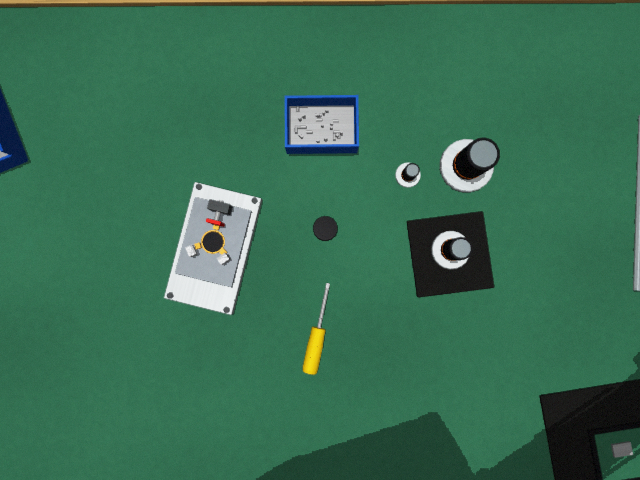

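View pics/side0.png

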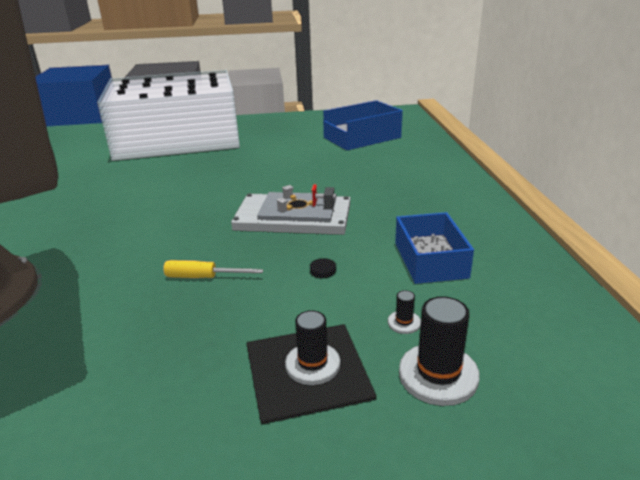

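The look-alikes in the top picture are the small one at (408,174), the big one at (470,165), and the middle-sized one at (452,250). Only the middle one stands on the black mat, so I choose that. The mount is at (213,249) with its red plunger pointing up the picture, and the cap, driver and bin lie between.

```bash
cat > h.py <<'E'
from rig import r
import numpy as np, cv2
from scipy.spatial.transform import Rotation as R
def cam(n):
    c=r.camera(n); q=np.array(c["rotation"]); c["R"]=q if q.shape==(3,3) else R.from_quat(q).as_matrix(); c["xyz"]=np.array(c["xyz"]); c["K"]=np.array(c["K"]); return c
def ray(c,px): return c["xyz"],c["R"]@np.linalg.inv(c["K"])@np.array([px[0],px[1],1.])
def at_z(c,px,z):
    o,d=ray(c,px); return o+d*(z-o[2])/d[2]
def tri(obs):
    A=0;b=0
    for c,px in obs:
        o,d=ray(c,px); d=d/np.linalg.norm(d); P=np.eye(3)-np.outer(d,d); A=A+P; b=b+P@o
    p=np.linalg.solve(A,b); return p,[np.round(proj(c,p)-px,1).tolist() for c,px in obs]
def proj(c,p):
    q=c["K"]@(c["R"].T@(np.array(p)-c["xyz"])); return q[:2]/q[2]
E
python3 - <<'E'
from h import *
np.set_printoptions(precision=4,suppress=True)
t=cam("top");s=cam("side")
print("flange",at_z(t,(450,250),.016),at_z(s,(313,362),.016))
print("barrel top",at_z(t,(460,248.5),.076),at_z(s,(311,320),.076), tri([(t,(460,248.5)),(s,(311,320))]))
for x in t,s:
  for d in (r.masks_of("top" if x is t else "side","lens")): print(d["extent"],d["confidence"])
cs=[at_z(t,p,.018) for p in((198,184),(262,198),(165,298),(231,314))]
print("corners",cs,"centre",sum(cs)/4)
u=(cs[0]+cs[1]-cs[2]-cs[3]);print("len",np.linalg.norm(u)/2,"yaw",np.degrees(np.arctan2(u[1],u[0])))
print("cap",at_z(t,(325,228),.012),"bin",at_z(t,(322,124),.05),"driver",at_z(t,(327,285),.01),at_z(t,(311,374),.02))
print("aperture z~.03",at_z(t,(213,242),.030),at_z(s,(299,204),.03))
im=t["color"][170:330,150:280]; cv2.imwrite("pics/mount_top.png",cv2.resize(im,None,fx=4.5,fy=3.75,interpolation=2)) 
a=cv2.resize(t["color"][170:330,150:280],None,fx=4,fy=4,interpolation=2)[:,:400]
b=cv2.resize(t["color"][205:295,400:500],None,fx=4,fy=4,interpolation=2)
o=np.zeros((600,800,3),np.uint8);o[:600,:400]=a[:600];o[:360,400:]=b
c=cv2.resize(s["color"][180:236,228:361],None,fx=3,fy=3,interpolation=2);o[400:400+c.shape[0],400:400+c.shape[1]]=c[:, :400]
cv2.imwrite("pics/crop1.png",o)
E
```

```text
flange [ 0.5091 -0.2211  0.016 ] [ 0.5104 -0.2252  0.016 ]
barrel top [ 0.5094 -0.2215  0.076 ] [ 0.5106 -0.2222  0.076 ] (array([ 0.5101, -0.2216,  0.0755]), [[0.0, -0.4], [-0.6, 0.1]])
[407.4, 174.8, 32.5, 26.6] 0.88
[472.0, 164.3, 59.3, 55.7] 0.7
[452.9, 250.8, 41.2, 40.4] 0.61
[404.8, 313.1, 40.7, 46.7] 0.77
[438.3, 352.9, 85.2, 107.0] 0.76
[314.3, 346.4, 53.2, 73.5] 0.57
[313.1, 374.9, 130.0, 95.2] 0.3
corners [array([0.6218, 0.1984, 0.018 ]), array([0.5976, 0.0912, 0.018 ]), array([0.4325, 0.2507, 0.018 ]), array([0.4058, 0.1417, 0.018 ])] centre [0.5144 0.1705 0.018 ]
len 0.19732506714206555 yaw -15.103520665151589
cap [ 0.5472 -0.0137  0.012 ] bin [ 0.7136 -0.0096  0.05  ] driver [ 0.4521 -0.0165  0.01  ] [0.3085 0.0106 0.02  ]
aperture z~.03 [0.5239 0.1699 0.03  ] [0.5271 0.1643 0.03  ]
```

View pics/crop1.png

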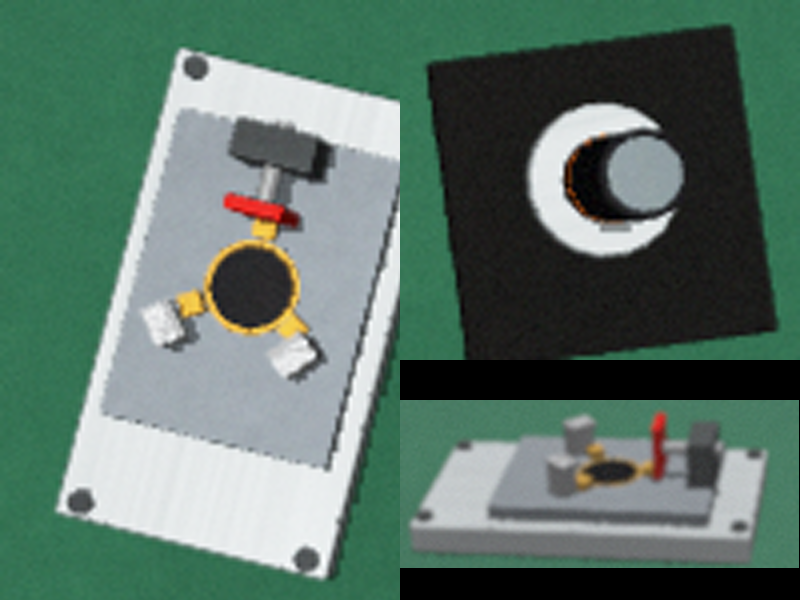

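The crops show the middle lens on its mat and the mount, with yaw about -15°. The aperture sits roughly 9 mm to +x of the plate centre. I'll go over the holder first for a near look with the wrist camera.

```bash
python3 -m inch '[[0.68,0.86,0.04,0,0,-1,0],[0.68,0.86,0.04,0,0,-1,0],[0.68,0.86,0.04,0,0,-1,0],[0.68,0.86,0.04,0,0,-1,0],[0.68,0.86,0.04,0,0,-1,0],[0.68,0.86,0.04,0,0,-1,0],[0.68,0.86,0.04,0,0,-1,0],[0.68,0.86,0.04,0,0,-1,0],[0.68,0.86,0.04,0,0,-1,0],[0.68,0.86,0.04,0,0,-1,0],[0.68,0.86,0.04,0,0,-1,0],[0.68,0.86,0.04,0,0,-1,0]]' 40
python3 -m inch '[[0,0.4,0,0,0,-0.03,0],[0,0.8,0,0,0,-0.03,0],[0,0.8,0,0,0,-0.03,0],[0,0.8,0,0,0,-0.03,0],[0,0.8,0,0,0,-0.03,0],[0,0.8,0,0,0,-0.03,0],[0,0.8,0,0,0,-0.03,0],[0,0.8,0,0,0,-0.03,0],[0,0.8,0,0,0,-0.03,0],[0,0.8,0,0,0,-0.03,0],[0,0.8,0,0,0,-0.03,0],[0,0.8,0,0,0,-0.03,0]]'
python3 - <<'E'
from h import *
c=cam("wrist");cv2.imwrite("pics/w1.png",c["color"]);print(c["xyz"],c["R"].round(3),r.sense()["ee_pos"],r.sense()["orientation"])
for p in((.5239,.1699,.03),): print(proj(c,p))
for t in("mount","lens"): print(t,[(d["extent"],d["confidence"]) for d in r.spot_in("wrist",t)])
for t in("head_nominal","plunger_nominal"):
  try: print(t,[(d["extent"],d["confidence"]) for d in r.spot_in("wrist",t)])
  except Exception as e: print(e)
E
```

```text
time: 1.9
ee_pos: [0.4755, -0.2656, 0.2578]
orientation: [0.123, 0.992, -0.0, 0.0]
wrist_force: [0.4, 0.3, -0.5]
opening: 0.0856
gripper_force: 0.0
time: 2.9
ee_pos: [0.4744, 0.1338, 0.2572]
orientation: [0.129, 0.992, -0.0, -0.0]
wrist_force: [-0.1, -1.0, -0.5]
opening: 0.0856
gripper_force: 0.0
[0.40292208 0.1523784  0.39162252] [[ 0.256  0.924  0.285]
 [ 0.967 -0.244 -0.077]
 [-0.001  0.295 -0.955]] [0.47438571 0.13280933 0.25719958] [ 1.29520504e-01  9.91576735e-01 -9.23930345e-05 -9.51224257e-05]
[359.07772594 236.67681492]
mount [([364.0, 220.7, 110.7, 177.2], 0.56)]
lens [([34.4, 310.7, 68.8, 68.0], 0.78)]
head_nominal [([363.2, 220.6, 114.2, 173.1], 0.87), ([34.8, 309.3, 69.1, 67.0], 0.25)]
plunger_nominal [([363.9, 221.2, 113.7, 177.4], 0.64)]
```

View pics/w1.png

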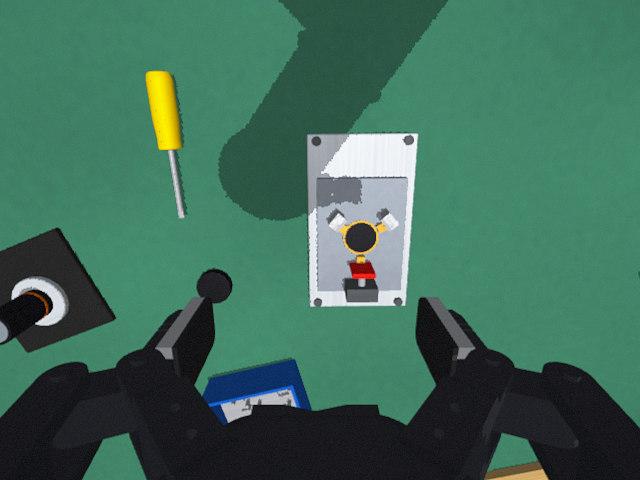

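The mount is at (363,221), with the aperture at (360,237) and the plunger at (361,270). The line along which the fingers close is already square to the plate's x. I'll go down along the view ray for a closer look.

```bash
python3 -m inch '[[0.09,0.01,-0.28,0,0,0,0],[0.09,0.01,-0.28,0,0,0,0],[0.09,0.01,-0.28,0,0,0,0],[0.09,0.01,-0.28,0,0,0,0],[0.09,0.01,-0.28,0,0,0,0],[0.09,0.01,-0.28,0,0,0,0],[0.09,0.01,-0.28,0,0,0,0]]'
python3 - <<'E'
from h import *
c=cam("wrist")
cv2.imwrite("pics/w2.png",c["color"]);print(c["xyz"],proj(c,(.5239,.1699,.03)))
np.savez("w2.npz",**{k:c[k] for k in("xyz","R","K")})
E
```

```text
time: 3.73
ee_pos: [0.5203, 0.1372, 0.1188]
orientation: [0.131, 0.991, 0.0, 0.001]
wrist_force: [0.3, 0.6, -0.5]
opening: 0.0857
gripper_force: 0.0
[0.44864666 0.15599397 0.25316005] [363.74329503 235.6736663 ]
```

View pics/w2.png

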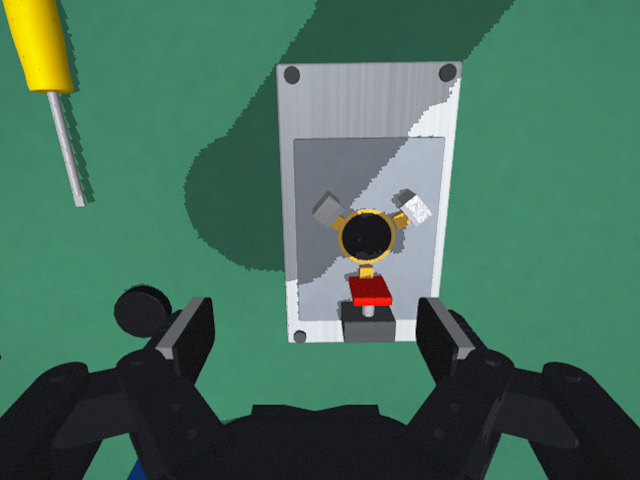

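The near view shows the aperture at (367,236), pad0 at (366,272), the plunger's top edge around (372,297), and screws at (291,75), (447,73) and (300,337). One more view from the side will give the head's height.

```bash
python3 -m inch '[[0.01,-0.08,0,0,0,0,0],[0.02,-0.16,0,0,0,0,0],[0.02,-0.16,0,0,0,0,0],[0.02,-0.16,0,0,0,0,0],[0.02,-0.16,0,0,0,0,0]]'
python3 - <<'E'
from h import *
c=cam("wrist")
cv2.imwrite("pics/w3.png",c["color"])
np.savez("w3.npz",**{k:c[k] for k in("xyz","R","K")})
u,v=[int(a) for a in proj(c,(.53,.168,.035))];print(u,v)
a=cv2.imread("pics/w2.png")[180:330,300:450]; b=c["color"][v-60:v+90,u-75:u+75]
print("b origin",u-75,v-60)
cv2.imwrite("pics/c23.png",np.hstack([cv2.resize(x,(400,400),interpolation=2) for x in(a,b)]).repeat(1,0))
E
```

```text
time: 4.2
ee_pos: [0.5303, 0.0577, 0.1191]
orientation: [0.131, 0.991, 0.001, 0.001]
wrist_force: [-1.0, 0.0, 1.0]
opening: 0.0852
gripper_force: 0.0
481 201
b origin 406 141
```

View pics/c23.png

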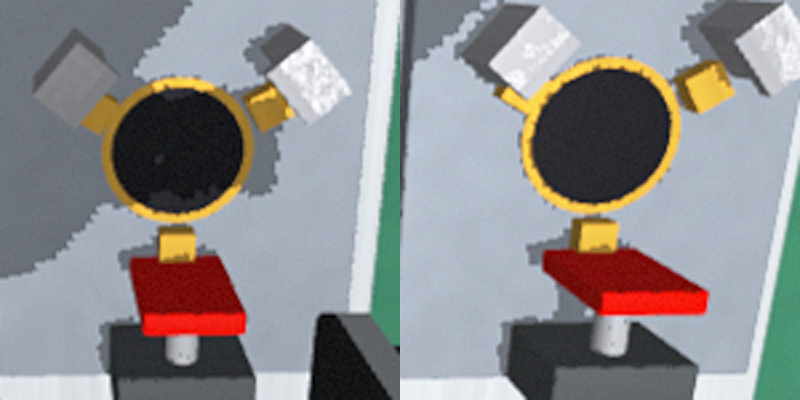

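Run:
```python
from h import *
np.set_printoptions(precision=4,suppress=True)
L=lambda n:dict(np.load(n+".npz"))
a,b=L("w2"),L("w3")
P=lambda x,y:(300+x/2.6667,180+y/2.6667); Q=lambda x,y:(406+(x-400)/2.6667,141+y/2.6667)
res={}
for n,p,q in(("plungerL",(142,316),(602,294)),("plungerR",(245,313),(707,291)),("aperture",(178,148),(602,135))):
    res[n],e=tri([(a,P(*p)),(b,Q(*q))]);print(n,res[n],e)
u=np.array([.9655,-.2605,0]);v=np.array([.2605,.9655,0])
m=(res["plungerL"]+res["plungerR"])/2
d=res["plungerL"]-res["plungerR"];print("width",np.linalg.norm(d),"yaw",np.degrees(np.arctan2(d[1],d[0]))-90)
print("head h",m[2]-.018-.043,"head from plunger",m-28e-3*u,"aperture",res["aperture"])
C=np.array([.5144,.1705,0])
print("plate frame",(m-28e-3*u-C)@u,(m-C)@v,(res["aperture"]-C)@u,(res["aperture"]-C)@v)
s=[at_z(a,p,.018) for p in((291,75),(447,73),(300,337))];print(s,"screw diag centre",(s[1]+s[2])/2, "yaw",np.degrees(np.arctan2(*(s[2]-s[0])[1::-1])))
```

```text
plungerL [0.5504 0.1529 0.0626] [[-0.0, -0.0], [0.0, 0.0]]
plungerR [0.5565 0.1759 0.0612] [[-0.0, -0.1], [0.1, 0.1]]
aperture [0.5255 0.1721 0.0272] [[0.1, 0.3], [-0.1, -0.3]]
width 0.02384395398991274 yaw -194.67329417555862
head h 0.0008955211080979575 head from plunger [0.5264 0.1717 0.0619] aperture [0.5255 0.1721 0.0272]
plate frame 0.01128573062177183 0.004301660332431586 0.010283420716057246 0.0044460110862343605
[array([0.4142, 0.1499, 0.018 ]), array([0.4382, 0.2436, 0.018 ]), array([0.596 , 0.1044, 0.018 ])] screw diag centre [0.5171 0.174  0.018 ] yaw -14.050813479308
```

The head centre comes out near (0.526,0.172), about +9 mm along plate x, with h about 1 mm and yaw about -15°. The plunger width measures 23.8 mm, as it should. Next I go above the lens.

```bash
python3 -m inch '[[-0.01,-0.08,0.02,0,0,0,0],[-0.04,-0.56,0.02,0,0,0,0],[-0.04,-0.56,0.02,0,0,0,0],[-0.04,-0.56,0.02,0,0,0,0],[-0.04,-0.56,0.02,0,0,0,0],[-0.04,-0.56,0.02,0,0,0,0],[-0.04,-0.56,0.02,0,0,0,0],[-0.04,-0.56,0.02,0,0,0,0],[-0.04,-0.56,0.02,0,0,0,0],[-0.04,-0.56,0.02,0,0,0,0]]'
python3 - <<'E'
from h import *
c=cam("wrist");cv2.imwrite("pics/w4.png",c["color"]);s=r.sense();print(s["ee_pos"],s["orientation"])
print([proj(c,p).round() for p in((.51,-.222,.076),(.51,-.222,.016))])
for d in r.masks_of("wrist","lens"): print(d["extent"],d["confidence"])
E
```

```text
time: 5.08
ee_pos: [0.51, -0.2217, 0.1276]
orientation: [0.13, 0.992, 0.0, 0.0]
wrist_force: [0.1, 0.9, 0.1]
opening: 0.0856
gripper_force: 0.0
[ 0.51005495 -0.22132901  0.12757729] [1.29549053e-01 9.91572978e-01 6.30477279e-05 2.62907921e-04]
[array([315., 263.]), array([315., 233.])]
[418.4, 359.9, 32.2, 56.0] 0.96
[321.4, 376.6, 104.5, 69.5] 0.8
[316.4, 242.6, 89.6, 102.5] 0.64
```

View pics/w4.png

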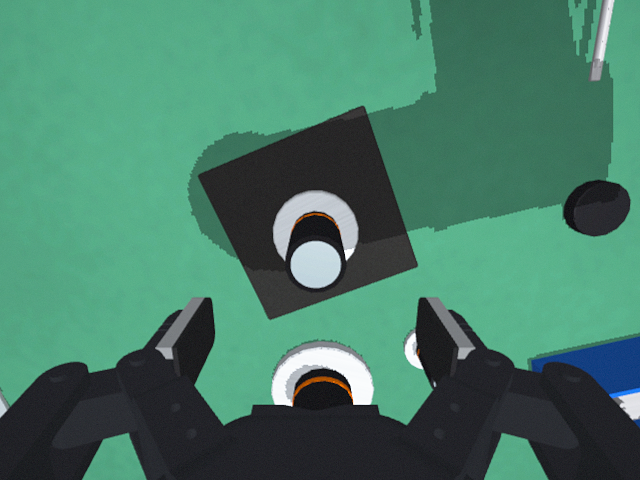

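The lens top is at (316,265) against a predicted (315,263), centred between the fingers. The big look-alike is behind at (322,380) and the small one at the right finger, at (415,350), both far enough away. I descend and grip.

```bash
python3 -m inch '[[0,0,-0.06,0,0,0,0],[0,0,-0.12,0,0,0,0],[0,0,-0.165,0,0,0,0],[0,0,-0.165,0,0,0,0],[0,0,-0.165,0,0,0,0],[0,0,-0.165,0,0,0,0]]' 40
python3 -m inch '[[0,0,0,0,0,0,0.3],[0,0,0,0,0,0,0.5],[0,0,0,0,0,0,1],[0,0,0,0,0,0,1],[0,0,0,0,0,0,1],[0,0,0,0,0,0,1],[0,0,0,0,0,0,1],[0,0,0,0,0,0,1],[0,0,0,0,0,0,1],[0,0,0,0,0,0,1]]' 40
```

```text
time: 5.68
ee_pos: [0.5108, -0.2219, 0.0461]
orientation: [0.129, 0.992, -0.0, 0.001]
wrist_force: [0.5, -0.4, 1.0]
opening: 0.0857
gripper_force: 0.0
time: 6.52
ee_pos: [0.5101, -0.2226, 0.0457]
orientation: [0.13, 0.991, -0.0, 0.001]
wrist_force: [-1.4, 1.8, 6.8]
opening: 0.035
gripper_force: 39.4
```

```bash
python3 -m inch '[[0,0,0.02,0,0,0,1],[0,0,0.06,0,0,0,1],[0,0,0.12,0,0,0,1],[0,0,0.17,0,0,0,1],[0,0,0.17,0,0,0,1],[0,0,0.17,0,0,0,1]]' 40
python3 -m inch '[[0,0.0,0,0,0,0,1],[0,0.06,0,0,0,0,1],[0,0.14,0,0,0,0,1],[0,0.22,0,0,0,0,1],[0,0.30,0,0,0,0,1],[0,0.38,0,0,0,0,1],[0,0.46,0,0,0,0,1],[0,0.54,0,0,0,0,1],[0.0,0.62,0,0,0,0,1],[0.01,0.70,0,0,0,0,1],[0.01,0.75,0,0,0,0,1],[0.01,0.79,0,0,0,0,1]]'
python3 -m inch '[[0,0,0,0,0,0,1],[0,0,0,0,0,0,1],[0,0,0,0,0,0,1]]'
```

```text
time: 7.02
ee_pos: [0.5101, -0.2225, 0.1314]
orientation: [0.13, 0.991, 0.0, 0.002]
wrist_force: [-0.4, 0.4, -4.4]
opening: 0.035
gripper_force: 40.6
time: 8.02
ee_pos: [0.5136, 0.1746, 0.1281]
orientation: [0.129, 0.992, -0.001, -0.001]
wrist_force: [-0.0, -0.4, -3.8]
opening: 0.0352
gripper_force: 41.1
time: 8.27
ee_pos: [0.5136, 0.1718, 0.1284]
orientation: [0.13, 0.991, -0.001, -0.001]
wrist_force: [-0.0, 0.4, -3.1]
opening: 0.0352
gripper_force: 41.1
```

Run:
```python
from h import *
c=cam("wrist");w=c["color"]; s=cam("side");t=cam("top")
st=r.sense();print(st)
def crop(c,p,h,o):
    u,v=[int(a) for a in proj(c,p)];return cv2.resize(c["color"][max(0,v-h):v+h,max(0,u-h):u+h],(o,o),interpolation=2)
p=st["ee_pos"]
cv2.imwrite("pics/held.png",np.hstack([crop(s,p,60,400),crop(c,p-[0,0,.02],110,400)]))
```

```text
{'time': 8.4167, 'qpos': array([ 6.83283201e-01,  2.42326567e-01, -4.28614318e-01, -1.20985418e-04,
       -9.01031367e-01, -2.51639026e+00]), 'dq': array([-0.00323337, -0.00519194,  0.00453378, -0.00095491, -0.00092588,
       -0.00176332]), 'joint_torque': array([ 2.99849287e-01, -4.58319318e+01,  2.57655895e+01,  6.31658480e+00,
       -7.78025278e-03,  4.58122478e-03]), 'ee_pos': array([0.51427017, 0.17139213, 0.12927385]), 'orientation': array([ 1.30816907e-01,  9.91406369e-01, -3.95117616e-04, -4.37982414e-04]), 'wrist_force': array([ 0.39080314,  0.35156733, -4.10183368]), 'torque': array([ 0.02034442, -0.00048282, -0.05025138]), 'gripper_force': 41.14077150821686, 'opening': 0.03535211232194357}
```

View pics/held.png

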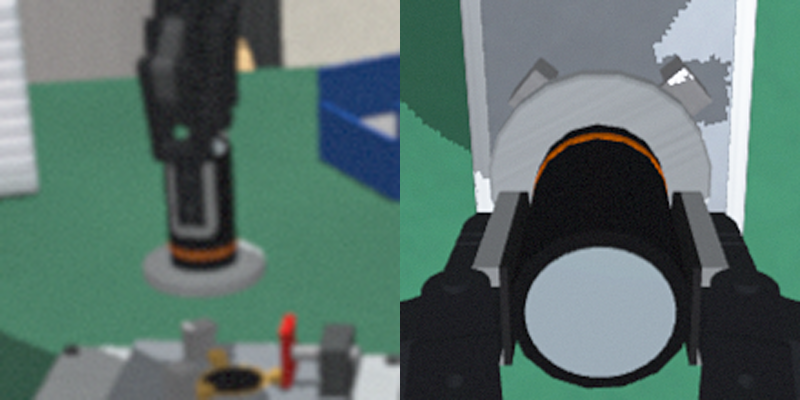

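The lens is held upright, with the flange clear over the holder and the stops visible at (535,82) and (690,85) of the crop. Next it goes down to lip-clearing height, 10 mm to -x of the head centre.

```bash
python3 -m inch '[[0.002,0.003,-0.02,0,0,0,1],[0.004,0.006,-0.04,0,0,0,1],[0.004,0.006,-0.06,0,0,0,1],[0.004,0.006,-0.078,0,0,0,1],[0.004,0.006,-0.078,0,0,0,1],[0.004,0.006,-0.078,0,0,0,1],[0.004,0.006,-0.078,0,0,0,1]]'
python3 -m inch '[[0,0,0,0,0,0,1],[0,0,0,0,0,0,1],[0,0,0,0,0,0,1]]'
python3 -c "
from h import *
s=r.sense();p=s['ee_pos'];d=p-[.5258,.172,.0377];print(p,d@[.9655,-.2605,0],d@[.2605,.9655,0],d[2],s['wrist_force'])"
```

```text
time: 9.0
ee_pos: [0.5168, 0.1755, 0.0907]
orientation: [0.13, 0.991, -0.0, 0.0]
wrist_force: [0.1, 0.4, -3.0]
opening: 0.0352
gripper_force: 41.2
time: 9.25
ee_pos: [0.5168, 0.1757, 0.0912]
orientation: [0.13, 0.991, 0.0, 0.0]
wrist_force: [-0.2, -0.3, -3.7]
opening: 0.0351
gripper_force: 41.2
[0.51680983 0.17566165 0.0912064 ] -0.009633865844607119 0.0011933852089775015 0.05350639907740609 [-0.19584221 -0.29438091 -3.72681225]
```

```bash
python3 -m inch '[[0.004,-0.003,-0.002,0,0,0,1],[0.007,-0.0045,-0.002,0,0,0,1],[0.007,-0.0045,-0.002,0,0,0,1],[0.007,-0.0045,-0.002,0,0,0,1]]'
for i in 1 2 3 4; do :; done
python3 -m inch '[[0.002,-0.0005,0,0,0,0,1],[0.002,-0.0005,0,0,0,0,1],[0.002,-0.0005,0,0,0,0,1]]'
python3 -m inch '[[0.002,-0.0005,0,0,0,0,1],[0.002,-0.0005,0,0,0,0,1],[0.002,-0.0005,0,0,0,0,1]]'
python3 -m inch '[[0.002,-0.0005,0,0,0,0,1],[0.002,-0.0005,0,0,0,0,1],[0.002,-0.0005,0,0,0,0,1]]'
python3 -m inch '[[0.002,-0.0005,0,0,0,0,1],[0.002,-0.0005,0,0,0,0,1],[0.002,-0.0005,0,0,0,0,1]]'
python3 -m inch '[[0.002,-0.0005,0,0,0,0,1],[0.002,-0.0005,0,0,0,0,1],[0.002,-0.0005,0,0,0,0,1]]'
```

```text
time: 9.58
ee_pos: [0.5202, 0.1731, 0.0897]
orientation: [0.13, 0.991, -0.0, -0.0]
wrist_force: [-0.0, -0.6, -4.7]
opening: 0.0353
gripper_force: 41.2
time: 9.83
ee_pos: [0.5212, 0.173, 0.0898]
orientation: [0.13, 0.991, 0.0, 0.0]
wrist_force: [0.6, 0.0, -3.8]
opening: 0.0351
gripper_force: 41.2
time: 10.08
ee_pos: [0.522, 0.1727, 0.0897]
orientation: [0.13, 0.991, -0.0, -0.0]
wrist_force: [-1.0, -0.5, -3.7]
opening: 0.0353
gripper_force: 41.2
time: 10.33
ee_pos: [0.5227, 0.1724, 0.0895]
orientation: [0.13, 0.991, -0.0, -0.0]
wrist_force: [-2.7, 0.5, -4.3]
opening: 0.0352
gripper_force: 41.2
time: 10.58
ee_pos: [0.5238, 0.1721, 0.0896]
orientation: [0.13, 0.991, -0.0, -0.0]
wrist_force: [-4.1, 0.5, -4.4]
opening: 0.0352
gripper_force: 41.2
time: 10.83
ee_pos: [0.5249, 0.1719, 0.0896]
orientation: [0.13, 0.991, -0.0, -0.0]
wrist_force: [-4.1, 0.1, -3.9]
opening: 0.0352
gripper_force: 41.2
```

```bash
python3 -m inch '[[0.004,-0.001,0,0,0,0,1],[0.008,-0.002,0,0,0,0,1],[0.012,-0.003,0,0,0,0,1],[0.012,-0.003,0,0,0,0,1],[0.012,-0.003,0,0,0,0,1],[0.012,-0.003,0,0,0,0,1]]'
python3 -m inch '[[0.003,-0.001,0,0,0,0,1],[0.005,-0.001,0,0,0,0,1],[0.005,-0.001,0,0,0,0,1],[0.005,-0.001,0,0,0,0,1]]'
python3 -c "
from h import *
F=[]
for i in range(4): cam('wrist');s=r.sense();F.append(s['wrist_force'])
p=s['ee_pos'];d=p-[.5258,.172,.0377];print(p,d@[.9655,-.2605,0],d@[.2605,.9655,0],d[2],np.mean(F,0))"
```

```text
time: 11.33
ee_pos: [0.5309, 0.1704, 0.0896]
orientation: [0.13, 0.991, -0.0, -0.0]
wrist_force: [-6.3, 2.0, -3.6]
opening: 0.0352
gripper_force: 41.2
time: 11.67
ee_pos: [0.5331, 0.1698, 0.0895]
orientation: [0.13, 0.991, -0.0, -0.0]
wrist_force: [-5.6, 1.6, -2.7]
opening: 0.035
gripper_force: 41.2
[0.53312133 0.16986926 0.08956261] 0.007623804724366667 -0.00015001773246689238 0.05186260503615184 [-6.27660311  0.99769122 -3.39345268]
```

```bash
python3 -m inch '[[0.0007,0,-0.005,0,0,0,1],[0.0007,0,-0.01,0,0,0,1],[0.0007,0,-0.014,0,0,0,1],[0.0007,0,-0.014,0,0,0,1],[0.0007,0,-0.014,0,0,0,1]]'
python3 -m inch '[[0,0,-0.005,0,0,0,1],[0,0,-0.01,0,0,0,1],[0,0,-0.01,0,0,0,1],[0,0,-0.01,0,0,0,1]]'
python3 -m inch '[[0,0,-0.004,0,0,0,1],[0,0,-0.006,0,0,0,1],[0,0,-0.006,0,0,0,1],[0,0,-0.006,0,0,0,1]]'
```

```text
time: 12.28
ee_pos: [0.5332, 0.1698, 0.0822]
orientation: [0.13, 0.991, -0.0, -0.001]
wrist_force: [-5.9, 1.9, -4.8]
opening: 0.0355
gripper_force: 41.2
time: 12.62
ee_pos: [0.5332, 0.1698, 0.0772]
orientation: [0.13, 0.991, -0.0, -0.001]
wrist_force: [-5.9, 1.5, -4.3]
opening: 0.0352
gripper_force: 41.2
time: 12.95
ee_pos: [0.5333, 0.1698, 0.0743]
orientation: [0.13, 0.991, -0.0, -0.001]
wrist_force: [-5.4, 1.7, -4.5]
opening: 0.0351
gripper_force: 41.2
```

```bash
for i in 1; do python3 -m inch '[[0,0,-0.002,0,0,0,1],[0,0,-0.002,0,0,0,1],[0,0,-0.002,0,0,0,1]]'|grep -E 'ee|wrist'; done
python3 -m inch '[[0,0,-0.002,0,0,0,1],[0,0,-0.002,0,0,0,1],[0,0,-0.002,0,0,0,1]]'|grep -E 'ee|wrist'
python3 -m inch '[[0,0,-0.001,0,0,0,1],[0,0,-0.001,0,0,0,1],[0,0,-0.001,0,0,0,1]]'|grep -E 'ee|wrist'
python3 -m inch '[[0,0,-0.001,0,0,0,1],[0,0,-0.001,0,0,0,1],[0,0,-0.001,0,0,0,1]]'|grep -E 'ee|wrist'
```

```text
ee_pos: [0.5334, 0.1699, 0.0734]
wrist_force: [-6.2, 1.9, -3.8]
ee_pos: [0.5334, 0.1699, 0.0724]
wrist_force: [-6.3, 2.0, -4.1]
ee_pos: [0.5334, 0.1699, 0.072]
wrist_force: [-6.2, 1.9, -4.0]
ee_pos: [0.5334, 0.1699, 0.0715]
wrist_force: [-5.9, 2.2, -4.0]
```

```bash
python3 -m inch '[[0,0,-0.001,0,0,0,1],[0,0,-0.001,0,0,0,1],[0,0,-0.001,0,0,0,1]]'|grep -E 'ee|wrist'
python3 -m inch '[[0,0,-0.001,0,0,0,1],[0,0,-0.001,0,0,0,1],[0,0,-0.001,0,0,0,1]]'|grep -E 'ee|wrist'
python3 -m inch '[[0,0,-0.001,0,0,0,1],[0,0,-0.001,0,0,0,1],[0,0,-0.001,0,0,0,1]]'|grep -E 'ee|wrist'
```

```text
ee_pos: [0.5336, 0.1699, 0.0713]
wrist_force: [-6.4, 2.1, -1.2]
ee_pos: [0.5339, 0.1699, 0.0712]
wrist_force: [-7.4, 1.8, 1.6]
ee_pos: [0.5341, 0.17, 0.0711]
wrist_force: [-6.8, 1.1, 4.6]
```

```bash
python3 -m inch '[[-0.002,0.0005,0.001,0,0,0,1],[-0.004,0.001,0.001,0,0,0,1],[-0.006,0.0015,0.001,0,0,0,1],[-0.008,0.002,0.001,0,0,0,1],[-0.010,0.0025,0.001,0,0,0,1],[-0.010,0.0025,0.001,0,0,0,1],[-0.010,0.0025,0.001,0,0,0,1]]'
python3 -m inch '[[-0.001,0.0003,0,0,0,0,1],[-0.001,0.0003,0,0,0,0,1],[-0.001,0.0003,0,0,0,0,1]]'|grep -E 'ee|wrist'
python3 -m inch '[[-0.001,0.0003,0,0,0,0,1],[-0.001,0.0003,0,0,0,0,1],[-0.001,0.0003,0,0,0,0,1]]'|grep -E 'ee|wrist'
```

```text
time: 15.28
ee_pos: [0.5292, 0.1714, 0.0712]
orientation: [0.13, 0.991, 0.0, 0.0]
wrist_force: [-5.3, 0.7, 1.4]
opening: 0.0352
gripper_force: 41.6
ee_pos: [0.5288, 0.1716, 0.0712]
wrist_force: [-4.6, 0.9, 2.8]
ee_pos: [0.5283, 0.1717, 0.0711]
wrist_force: [-4.2, 0.9, 3.5]
```

```bash
python3 -m inch '[[-0.001,0.0003,0.0005,0,0,0,1],[-0.002,0.0005,0.0005,0,0,0,1],[-0.002,0.0005,0.0005,0,0,0,1],[-0.002,0.0005,0.0005,0,0,0,1]]'|grep -E 'ee|wrist'
python3 -m inch '[[-0.001,0.0003,0,0,0,0,1],[-0.001,0.0003,0,0,0,0,1],[-0.001,0.0003,0,0,0,0,1]]'|grep -E 'ee|wrist'
python3 -m inch '[[-0.001,0.0003,0,0,0,0,1],[-0.001,0.0003,0,0,0,0,1],[-0.001,0.0003,0,0,0,0,1]]'|grep -E 'ee|wrist'
```

```text
ee_pos: [0.5272, 0.172, 0.0711]
wrist_force: [-2.9, 1.1, 2.8]
ee_pos: [0.5266, 0.1721, 0.0711]
wrist_force: [-3.7, 1.7, 2.7]
ee_pos: [0.5261, 0.1722, 0.0711]
wrist_force: [-3.0, 2.2, 2.8]
```

```bash
python3 -m inch '[[-0.001,0.0003,0,0,0,0,1],[-0.001,0.0003,0,0,0,0,1],[-0.001,0.0003,0,0,0,0,1]]'|grep -E 'ee|wrist'
python3 -m inch '[[-0.001,0.0003,0,0,0,0,1],[-0.001,0.0003,0,0,0,0,1],[-0.001,0.0003,0,0,0,0,1]]'|grep -E 'ee|wrist'
python3 -m inch '[[-0.001,0.0003,0,0,0,0,1],[-0.001,0.0003,0,0,0,0,1],[-0.001,0.0003,0,0,0,0,1]]'|grep -E 'ee|wrist'
```

```text
ee_pos: [0.5256, 0.1723, 0.0711]
wrist_force: [-2.8, 2.0, 2.8]
ee_pos: [0.525, 0.1724, 0.0711]
wrist_force: [-1.9, 2.0, 3.1]
ee_pos: [0.5246, 0.1725, 0.0711]
wrist_force: [-2.0, 0.5, 4.2]
```

```bash
python3 -m inch '[[-0.001,0.0003,0,0,0,0,1],[-0.001,0.0003,0,0,0,0,1],[-0.001,0.0003,0,0,0,0,1]]'|grep -E 'ee|wrist'
python3 -m inch '[[-0.001,0.0003,0,0,0,0,1],[-0.001,0.0003,0,0,0,0,1],[-0.001,0.0003,0,0,0,0,1]]'|grep -E 'ee|wrist'
python3 -c "
from h import *
F=[]
for i in range(4): cam('wrist');s=r.sense();F.append(np.r_[s['wrist_force'],s['torque']])
p=s['ee_pos'];print(p,s['orientation'],np.mean(F,0).round(3))"
```

```text
ee_pos: [0.5244, 0.1726, 0.0711]
wrist_force: [2.0, -1.1, 1.9]
ee_pos: [0.5242, 0.1727, 0.0712]
wrist_force: [4.6, -2.9, 0.0]
[0.52420142 0.17265568 0.07116497] [1.30168927e-01 9.91491667e-01 2.31403477e-05 5.68890790e-04] [ 4.319 -3.076  0.459 -1.275 -1.818 -0.02 ]
```

Both stops now bear. I'll ease off half a millimetre to relax the side load, then open.

```bash
python3 -m inch '[[0.001,-0.0006,0,0,0,0,1],[0.001,-0.0006,0,0,0,0,1],[0.001,-0.0006,0,0,0,0,1]]' 20
python3 -m inch '[[0,0,0,0,0,0,0.6],[0,0,0,0,0,0,0.5],[0,0,0,0,0,0,0.4],[0,0,0,0,0,0,0.3],[0,0,0,0,0,0,0.2],[0,0,0,0,0,0,0.1],[0,0,0,0,0,0,0],[0,0,0,0,0,0,0],[0,0,0,0,0,0,0],[0,0,0,0,0,0,0]]'
python3 - <<'E'
from h import *
F=[]
s=cam("side");t=cam("top");w=cam("wrist")
def crop(c,p,h,o):
    u,v=[int(a) for a in proj(c,p)];return cv2.resize(c["color"][max(0,v-h):v+h,max(0,u-h):u+h],(o,o),interpolation=2)
p=(.526,.172,.05)
cv2.imwrite("pics/rel.png",np.hstack([crop(s,p,50,400),crop(w,p,120,400)]))
E
```

```text
time: 18.32
ee_pos: [0.5244, 0.1726, 0.0711]
orientation: [0.13, 0.991, 0.0, 0.0]
wrist_force: [5.5, -2.6, 0.6]
opening: 0.0351
gripper_force: 41.7
time: 19.15
ee_pos: [0.5239, 0.1726, 0.071]
orientation: [0.13, 0.991, 0.0, -0.0]
wrist_force: [0.0, 0.9, -0.6]
opening: 0.0855
gripper_force: 0.0
```

View pics/rel.png

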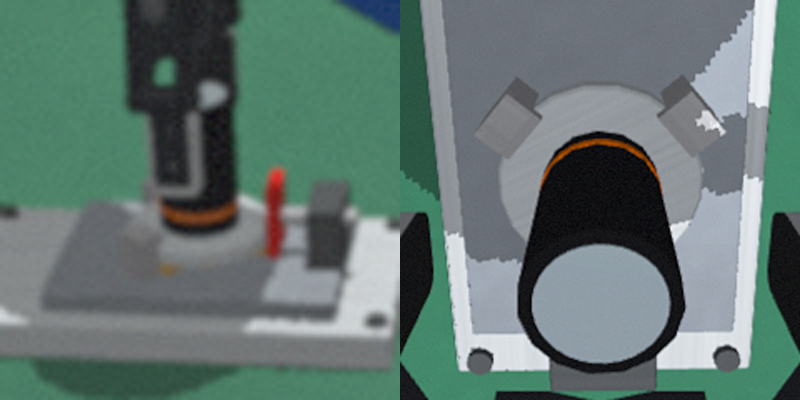

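The flange sits under both stops, at (510,115) and (690,115) of the crop, and the plunger bears on its rim. I retreat straight up and check that it is level.

```bash
python3 -m inch '[[0,0,0.03,0,0,0,0],[0,0,0.08,0,0,0,0],[0,0,0.15,0,0,0,0],[0,0,0.22,0,0,0,0],[0,0,0.28,0,0,0,0],[0,0,0.28,0,0,0,0],[-0.1,0,0.28,0,0,0,0],[-0.1,0,0.28,0,0,0,0],[-0.1,0,0.28,0,0,0,0],[-0.1,0,0.28,0,0,0,0],[-0.1,0,0.28,0,0,0,0],[-0.1,0,0.28,0,0,0,0]]'
python3 - <<'E'
from h import *
s=cam("side");w=cam("wrist")
def crop(c,p,h,o):
    u,v=[int(a) for a in proj(c,p)];v=max(v,h);u=max(u,h);print(u-h,v-h);return cv2.resize(c["color"][v-h:v+h,u-h:u+h],(o,o),interpolation=2)
p=(.526,.172,.06)
cv2.imwrite("pics/fin.png",np.hstack([crop(s,p,45,400),crop(w,p,75,400)]))
H=np.array([.526,.172,.033]);print([ (proj(c,H+[0,0,.008]),proj(c,H+[0,0,.068])) for c in(s,w)])
E
```

```text
time: 20.3
ee_pos: [0.4745, 0.1727, 0.2109]
orientation: [0.13, 0.991, -0.0, 0.0]
wrist_force: [-0.1, 0.4, -0.6]
opening: 0.0853
gripper_force: 0.0
252 142
254 199
[(array([297.72386529, 196.67933358]), array([295.97384182, 165.5025812 ])), (array([329.16591139, 266.18839881]), array([332.10725114, 295.34557997]))]
```

View pics/fin.png

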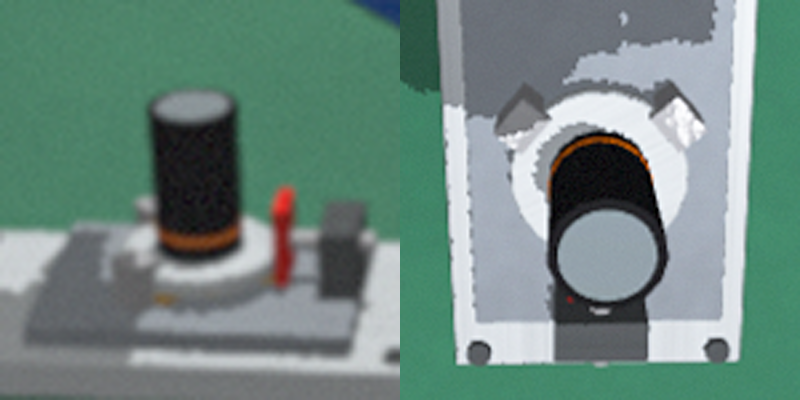

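Run:
```python
from h import *
w=cam("wrist");u=np.array([.9655,-.2605,0]);H=np.array([.526,.172,.0335])
for n,p in(("rim far",H-.032*u+[0,0,.008]),("barrel top far",H-.018*u+[0,0,.068]),("barrel top near",H+.018*u+[0,0,.068])): print(n,proj(w,p).round(1),proj(w,p+u*.001).round(1))
x=w["color"][:,333].astype(int)
print("col 333 rows 210-320:",[(i,x[i].sum()//3) for i in range(215,322)])
```

```text
rim far [329.8 234. ] [329.8 235. ]
barrel top far [332.6 274.4] [332.6 275.6]
barrel top near [331.9 316.3] [331.9 317.4]
col 333 rows 210-320: [(215, np.int64(114)), (216, np.int64(116)), (217, np.int64(114)), (218, np.int64(110)), (219, np.int64(143)), (220, np.int64(178)), (221, np.int64(184)), (222, np.int64(181)), (223, np.int64(184)), (224, np.int64(184)), (225, np.int64(183)), (226, np.int64(183)), (227, np.int64(184)), (228, np.int64(187)), (229, np.int64(166)), (230, np.int64(126)), (231, np.int64(109)), (232, np.int64(99)), (233, np.int64(154)), (234, np.int64(224)), (235, np.int64(237)), (236, np.int64(238)), (237, np.int64(236)), (238, np.int64(238)), (239, np.int64(239)), (240, np.int64(237)), (241, np.int64(237)), (242, np.int64(236)), (243, np.int64(235)), (244, np.int64(234)), (245, np.int64(235)), (246, np.int64(239)), (247, np.int64(228)), (248, np.int64(143)), (249, np.int64(20)), (250, np.int64(29)), (251, np.int64(87)), (252, np.int64(83)), (253, np.int64(10)), (254, np.int64(3)), (255, np.int64(19)), (256, np.int64(19)), (257, np.int64(10)), (258, np.int64(12))
[... 657 characters left out ...]
161)), (290, np.int64(162)), (291, np.int64(161)), (292, np.int64(160)), (293, np.int64(162)), (294, np.int64(161)), (295, np.int64(159)), (296, np.int64(161)), (297, np.int64(161)), (298, np.int64(161)), (299, np.int64(159)), (300, np.int64(159)), (301, np.int64(160)), (302, np.int64(161)), (303, np.int64(161)), (304, np.int64(159)), (305, np.int64(161)), (306, np.int64(160)), (307, np.int64(158)), (308, np.int64(160)), (309, np.int64(158)), (310, np.int64(164)), (311, np.int64(127)), (312, np.int64(42)), (313, np.int64(29)), (314, np.int64(48)), (315, np.int64(56)), (316, np.int64(49)), (317, np.int64(44)), (318, np.int64(45)), (319, np.int64(45)), (320, np.int64(74)), (321, np.int64(98))]
```

The far rim and the barrel top are both 1.0 px from prediction in the same direction, so the lens is upright to about 0.4°. I'm handing the job in.

```bash
python3 -c "
from rig import r
print(r.close_job())"
```

```text
the job is handed in; nothing more can be done
None
```

I seated the lens in the holder, let go and handed the job in at about 21 s: the pictures show the flange under both stops with the plunger on its rim, upright to about 0.4°, but contact on all three pads was not measured and no verdict came back.

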